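# Clamp the game tray to the desk with the slip-clutch knob

### The job

Fasten the blue game tray to the desk: slide its tongue under the clamp's bridge until it gently meets the orange stop at the end. Then turn the clamp's red knob clockwise until you feel its clutch give way, let it slip by some 15 degrees and no more, so that the clutch is not ground, and let go, leaving the other things on the desk alone.

Things in the scene. Friction and masses are not known exactly. Their poses are not given: they have to be found in the camera images.
- tray_grip (a point): Loose blue game tray, 110 (x) by 200 (y) mm, rim 22 mm high, 0.3 to 0.45 kg. A carry bar 14 mm thick (x), 100 long (y), its top 52 mm above the desk, stands along its middle, with open pits 43 mm wide on both sides: grip it there. This point: middle of the tray, 40 mm above the desk. x across tray and bar, y along it towards the tongue, z up.
- tongue_tip (a point): Middle of the front end face of the tray's flat tongue, 6 mm above the desk, 200 mm from the tray's middle along the tray's +y (axes as for the tray). The tongue is 60 mm wide (52 at its last 6 mm), 12 mm thick, rests on the desk and stands 100 mm out of the tray.
- dock: Grey desk clamp, fixed; origin on the desk under the screw's axis, z up. Two cheeks along its y, 64 mm apart inside, make a channel for the tongue, open to -y with a flared mouth, 20 mm high, that begins 57 mm before the origin, and closed by the orange stop at y = +30 mm.
- bridge_top (a point): Middle of the top of the clamp's bridge (fixed), 58 mm above the desk, on the screw's axis. The bridge is 92 mm (x) by 40 mm (y), underside 42 mm above the desk. The screw in it lowers a rubber pad onto the tongue, 5 mm per radian of knob; the pad starts some 2 to 6 mm above the tongue.
- knob_foot (a point): Middle of the black disc, 44 mm wide, under the red wing; it turns with the wing. Clockwise from above tightens, with a drag of about 0.03 N m until the pad is tight, 0.4 to 1.25 rad from the start (cannot be seen, differs each time). Then the slip clutch holds up to about 0.45 N m and gives way steadily, without a sound. It must slip at least 0.1 rad and at most 0.5 rad in all.
- stop: Orange end stop of the clamp's channel, fixed; origin in the middle of the face that the tongue meets, 6 mm above the desk; its y points along the channel in the direction of insertion, x across the channel. The tray is home when tongue_tip meets this point, axes parallel. It must not be hit or pushed with over 30 N; 5 to 8 N is plenty.
- knob_grip (a point): Red wing of the knob: 50 mm long (x), 12 mm thick (y), 74 to 111 mm above the desk. This point: on the turning axis, 98 to 100 mm above the desk, the height to grip it across its thickness. z up. Only when the clutch slips does the knob climb, 1.5 mm per radian of slip. It stays where it is let go and may be regripped; it starts at many angles.
- eraser: White eraser, 55 by 28 by 22 mm, loose near the clamp; leave it. Origin at its underside.
- glue: Glue stick with an orange cap, 28 mm wide, 85 mm high, standing loose near the clamp; leave it. Origin at its underside.
- mug: White mug, 76 mm wide, 90 mm high; leave it. Origin at its underside.
- dice_case: Yellow case, 70 by 50 by 30 mm; leave it. Origin at its underside.
- pencil_cup: Steel cup, 72 mm wide, 100 mm high; leave it. Origin at its underside.
- notebook: White notebook, 150 by 210 by 12 mm; leave it. Origin at its underside.
- spare_tray: Green tray without a tongue, 110 by 200 mm, 52 mm high; leave it. Origin at its underside.

How it is judged (in metres and radians):
On the way, in this order (a step that is already met when the one before it is completed fails the run):
1. the tray's tongue is home against the orange stop (y of tongue_tip in the frame of stop above -0.0025 m and z of tongue_tip in the frame of stop below 0.004 m and x of tongue_tip in the frame of stop between -0.006 and 0.006 m and angle between the x axis of tray_grip and the x axis of stop, either way round below 0.1 rad), for 0.2 s.
2. with the tray home, the knob's clutch has slipped by at least 0.1 rad (the knob has climbed 0.15 mm) (all of step 1 and distance of knob_grip from where it was at the start of the episode above 0.00015 m), for 0.2 s.
At the end, for the whole second after the job is handed in: The tray lies still on the desk with its tongue home: tip within 2.5 mm of the orange stop, within 6 mm of the channel's middle, flat, and parallel to the channel within 0.1 rad; the knob's clutch has slipped by 0.1 to 0.5 rad (knob climbed 0.15 to 0.75 mm); everything is let go (all of step 2 and distance of knob_grip from where it was at the start of the episode below 0.00075 m); the robot touches nothing.
It fails at once if the orange stop is hit or pushed with more than 30 N (contact force between stop and anything else above 30 N).
It fails at once if the clutch is ground: it slips by more than 0.5 rad (the knob climbs over 0.75 mm) (distance of knob_grip from where it was at the start of the episode above 0.00075 m).
It fails at once if a bystander is moved by more than 20 mm (distance of any of eraser, glue, mug, dice_case, pencil_cup, notebook, spare_tray from where it was at the start of the episode above 0.02 m).
It also fails if it takes over 67 s, if anything falls off the work surface, if the arm or the gripper's body presses on something with over 40 N, if the wrist force passes 120 N, or if a joint passes its speed limit or range.

### The arm

A 6-joint arm with a two-finger parallel gripper is mounted at the origin on the work surface. World frame = base frame: x ahead of the robot, y to its left, z up, the work surface at z = 0. Lengths are in mm, angles in rad, forces in N, time in s.
With the tool pointing down it reaches from about 275 to 750 mm from the base axis. Payload 10.2 kg.
Tool frame: the origin (TCP) lies on the mounting face of the last link; the fingertips stand 166 mm ahead of it and the grasp point (between the pads) lies 147 mm ahead of it; z points along the fingers, y is the direction in which the jaws open and shut (so a half turn about z gives the same grasp; the last joint's range is limited). The gripper opens to 88 mm and grips with 3 to 60 N. Pads are 18 mm wide; open, the fingers measure 123 mm over their backs; the gripper's body (75 mm by 187 mm) begins 45 mm behind the grasp point.
Start: joints at [-1.43, 0.313, 1.498, -0, 1.331, -0.223], TCP at [186.798, -490.652, 404.72] pointing down, gripper open.
Joint ranges: [-2.94, 2.94], [-0.97, 2.17], [0.19, 2.56], [-1.23, 4.37], [0.02, 3.11], [-2.88, 2.88]. Speed limits (rad/s): [2.39, 2.39, 3.01, 3.14, 3.14, 3.14].

### API

Orientations are given as a rotation vector (axis times angle).
In Python, from cell import sense, camera, close_job gives the robot as it stands.
- The arm moves only by the tool play_rows, never from a script. Its argument "motion" is text: rows parted by semicolons, each of 7 numbers parted by spaces: the shift along the tool's x, y, z in cm, then the turn, a rotation vector about the tool's x, y, z in rad, then the opening, from 0 (shut) to 1 (fully open). In form: dx dy dz ax ay az jaw; .... A call has 1 to 5 rows; each row is the pose to reach, as a shift and turn from the pose measured when the call began, along the tool's axes at that moment; what a row does not reach only later rows make up. A row lasts 1/12 s, in which the tool goes at most 41.7 mm and 7.16 degrees, less where a joint would pass 70% of its speed; a pose out of reach is approached as far as the arm can. A call with a gripper value outside its range is refused whole. The fingers move at their own pace and stop on an object; "grip_force" is the grip in N (left out, the last holds). Time passes only in rows, so rows that repeat a pose let the fingers close. It gives the time, the measured TCP pose, the force and the opening at its end, in the units of the state.
- sense(): the state, without advancing time (a new reading comes with each control period).
- camera(name): name is "scene" or "side" or "wrist"; returns a dict with "image" (420x560x3 uint8, red, green, blue), "K" (3x3 intrinsics, pixels), "pose" (4x4, takes a point from camera to world coordinates). Camera axes: x right, y up, looking along -z (the intrinsics and any distortion apply to the point x, -y, -z); pixel columns grow to the right and rows downward; lengths in mm; the calibration is good to about 2 mm. A picture is of the moment at which its call begins. There is no depth.
- close_job(): hands the job in, once; it reports no verdict.
The state is a dict: "clock": time; "joint_pos": joint angles; "joint_vel": joint speeds; "joint_efforts": joint torques, N m; "position": TCP position; "ee_rot": TCP orientation; "ft_force": force on the tool from outside, world axes, zero at the start; "wrist_torque": the same for the moment, N m; "finger_gap": finger opening in mm.
Only numpy, scipy, OpenCV 4.12 (cv2) and the standard library are available. Lean on these libraries where they do the work, as an engineer would, in place of code of your own. Each camera call takes 0.05 s, during which the arm holds its last target.

## Working session

There is one attempt and no reset: what is moved stays moved. The work goes in short steps, Python scripts to look and compute and a tool call to move; the robot and the scene stay as the last step left them, time stands still between calls to the robot, and variables do not carry over. Pictures are saved under pics/ and viewed, and the job is handed in when it is done.

Besides the shell and the picture viewer there is one more tool, called after "Request:" by a JSON object that holds its "fn" and its "kwargs". play_rows: Moves the arm, as the interface text tells. Its arguments: {"type":"object","properties":{"motion":{"type":"string"},"grip_force":{"type":"number"}},"required":["motion"]}

```bash
mkdir -p pics; ls; python3 - <<'E'
from cell import sense,camera
import cv2,numpy as np
s=sense();print(s)
for n in ["scene","side","wrist"]:
    c=camera(n);cv2.imwrite(f"pics/{n}0.png",c["image"][:,:,::-1]);print(n,c["K"].tolist(),np.round(c["pose"],4).tolist(),c.keys())
    np.savez(f"{n}0.npz",**c)
E
```

```text
pics
{'clock': 0.0, 'joint_pos': array([-1.43039685e+00,  3.13440627e-01,  1.49843660e+00,  4.46629002e-06,
        1.33098068e+00, -2.23417598e-01]), 'joint_vel': array([-1.78263770e-04, -6.42647834e-04,  2.86416350e-04,  9.74401864e-05,
       -3.69593503e-04, -1.18948806e-03]), 'joint_efforts': array([ 1.48483548e-03, -4.02211976e+01, -2.52263761e+01,  6.94863894e-02,
        3.53030674e-02, -1.14284569e-04]), 'position': array([ 186.79298181, -490.60501111,  404.16591054]), 'ee_rot': array([-3.08851423e+00, -5.68105643e-01, -8.92454271e-05]), 'ft_force': array([ 0.04969256, -0.08313602, -0.65168516]), 'wrist_torque': array([ 0.00881421, -0.00976307, -0.01242276]), 'finger_gap': 88.06733700679303}
scene [[493.9734510994789, 0.0, 280.84368156912393], [0.0, 493.9734510994789, 211.16316937553296], [0.0, 0.0, 1.0]] [[-0.5016, -0.6815, 0.5329, 1208.4755], [0.8651, -0.4017, 0.3005, 343.5777], [0.0093, 0.6117, 0.791, 1081.6757], [0.0, 0.0, 0.0, 1.0]] dict_keys(['image', 'K', 'pose'])
side [[487.6430962463786, 0.0, 277.45856885106906], [0.0, 487.6430962463786, 214.36444278337697], [0.0, 0.0, 1.0]] [[-0.8982, 0.2977, -0.3233, 150.2715], [-0.4394, -0.626, 0.6443, 751.4168], [-0.0106, 0.7208, 0.693, 908.5012], [0.0, 0.0, 0.0, 1.0]] dict_keys(['image', 'K', 'pose'])
wrist [[313.5705750744177, 0.0, 280.3246276600233], [0.0, 313.5705750744177, 204.6101175549585], [0.0, 0.0, 1.0]] [[0.3563, 0.8879, 0.2909, 262.5016], [-0.9344, 0.3391, 0.1093, -461.7826], [-0.0016, -0.3108, 0.9505, 384.202], [0.0, 0.0, 0.0, 1.0]] dict_keys(['image', 'K', 'pose'])
```

View pics/scene0.png

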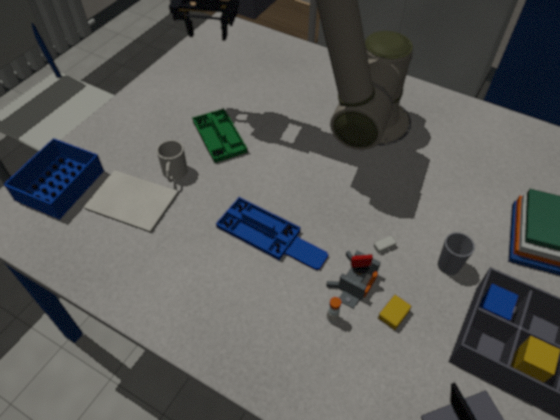

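View pics/side0.png

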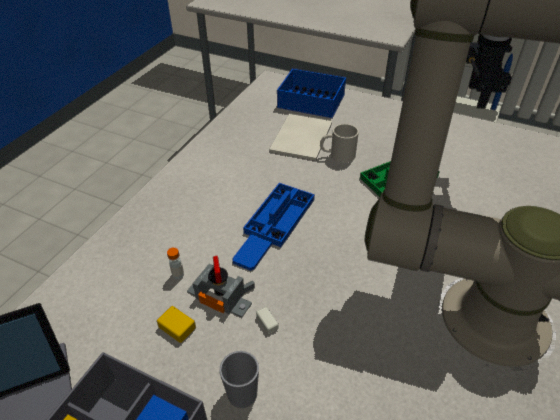

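View pics/wrist0.png

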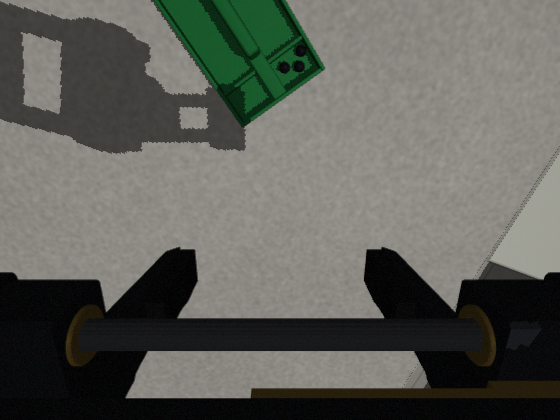

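The scene view shows the blue tray at about (258,228) with its tongue tip near (320,258), and the clamp with the red knob at (360,262). In the side view the tray is at (280,213), the tongue tip at (245,262), and the knob at (217,270). I'll measure these next.

```bash
cat > h.py <<'E'
import numpy as np,cv2
from cell import sense,camera
from scipy.spatial.transform import Rotation as R
def load(n): return dict(np.load(n+".npz"))
def ray(c,u,v):
    K=c["K"];P=c["pose"]
    d=np.array([(u-K[0,2])/K[0,0],-(v-K[1,2])/K[1,1],-1.0])
    return P[:3,3],P[:3,:3]@d
def onz(c,u,v,z):
    o,d=ray(c,u,v);return o+d*(z-o[2])/d[2]
def proj(c,p):
    P=c["pose"];q=P[:3,:3].T@(np.asarray(p,float)-P[:3,3]);K=c["K"]
    return np.array([K[0,0]*q[0]/-q[2]+K[0,2],K[1,1]*-q[1]/-q[2]+K[1,2]])
def tri(cs,uvs):
    A=0;b=0
    for c,(u,v) in zip(cs,uvs):
        o,d=ray(c,u,v);d=d/np.linalg.norm(d);M=np.eye(3)-np.outer(d,d);A=A+M;b=b+M@o
    return np.linalg.solve(A,b)
def mask(c,col):
    h=cv2.cvtColor(c["image"],cv2.COLOR_RGB2HSV)
    H,S,V=[h[...,i].astype(int) for i in range(3)]
    if col=="blue": return ((H>100)&(H<130)&(S>120)&(V>40)).astype(np.uint8)
    if col=="red": return (((H<4)|(H>174))&(S>150)&(V>60)).astype(np.uint8)
    if col=="orange": return ((H>=5)&(H<18)&(S>150)&(V>60)).astype(np.uint8)
def blobs(m,mn=20):
    n,l,s,ce=cv2.connectedComponentsWithStats(m)
    return [(s[i].tolist(),ce[i].round(1).tolist(),(l==i).astype(np.uint8)) for i in range(1,n) if s[i,4]>=mn]
E
python3 - <<'E'
from h import *
for n in ["scene0","side0"]:
    c=load(n)
    for col in ["blue","red","orange"]:
        for b in blobs(mask(c,col)): print(n,col,b[0],b[1])
    im=c["image"][:,:,::-1]
    x,y=(200,180) if n=="scene0" else (150,170)
    w,h=(220,160) if n=="scene0" else (180,170)
    k=3.6 if n=="scene0" else 3.5
    cv2.imwrite(f"pics/{n}z.png",cv2.resize(im[y:y+h,x:x+w],None,fx=k,fy=k,interpolation=cv2.INTER_CUBIC))
E
```

```text
scene0 blue [4, 140, 98, 79, 2840] [52.7, 178.0]
scene0 blue [89, 170, 14, 14, 38] [95.6, 176.4]
scene0 blue [81, 185, 9, 10, 21] [85.0, 188.7]
scene0 blue [66, 198, 12, 9, 24] [72.5, 202.0]
scene0 blue [217, 198, 111, 71, 3306] [269.5, 233.5]
scene0 blue [510, 203, 50, 69, 395] [527.2, 252.6]
scene0 blue [482, 283, 37, 38, 873] [500.0, 301.2]
scene0 red [351, 255, 21, 6, 93] [361.4, 257.6]
scene0 orange [515, 196, 7, 57, 199] [517.5, 225.2]
scene0 orange [364, 271, 13, 23, 95] [370.7, 281.4]
scene0 orange [330, 298, 11, 11, 97] [335.0, 302.7]
side0 blue [0, 0, 172, 150, 15766] [67.0, 51.8]
side0 blue [504, 54, 8, 19, 74] [508.0, 64.1]
side0 blue [277, 68, 70, 50, 2419] [310.9, 92.2]
side0 blue [492, 93, 9, 16, 73] [495.6, 100.0]
side0 blue [233, 183, 81, 87, 3123] [271.7, 223.4]
side0 blue [136, 394, 52, 26, 827] [161.3, 410.4]
side0 red [213, 256, 8, 27, 135] [216.6, 268.9]
side0 orange [167, 248, 12, 12, 110] [172.6, 253.2]
side0 orange [198, 291, 26, 22, 282] [210.8, 301.7]
```

View pics/scene0z.png

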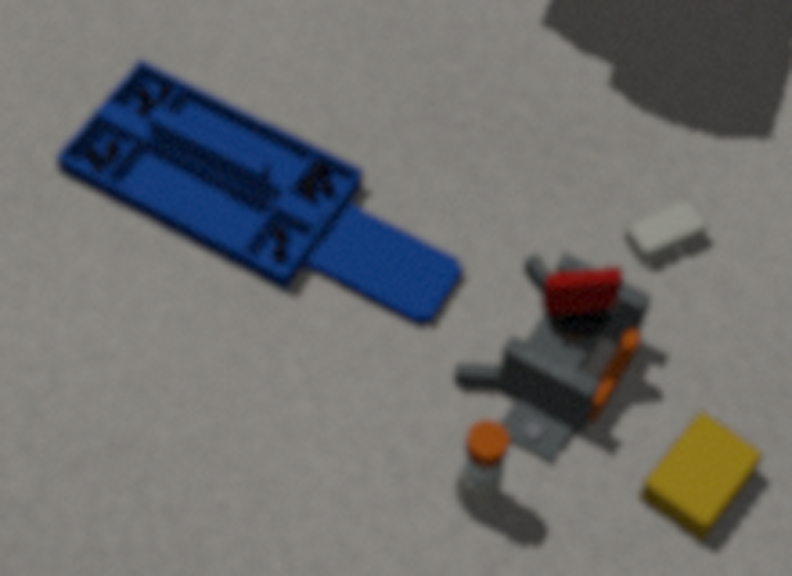

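View pics/side0z.png

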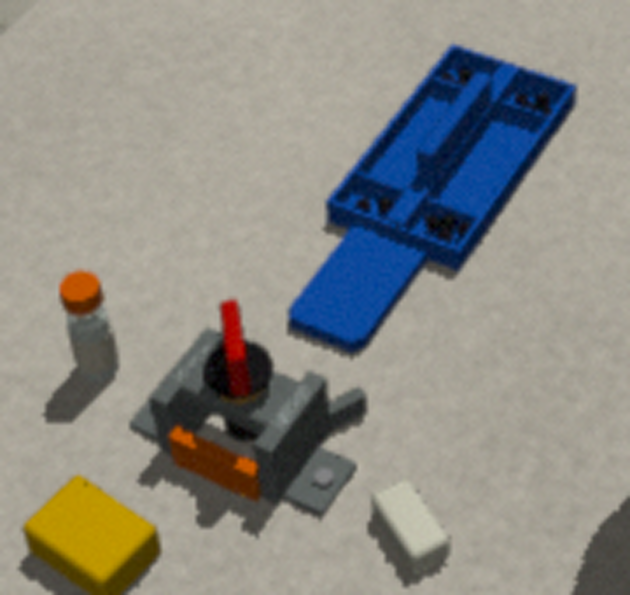

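```bash
python3 - <<'E'
from h import *
s=load("scene0");d=load("side0")
S=lambda u,v:(200+(u-1.3)/3.6,180+(v-1.3)/3.6)
D=lambda u,v:(150+(u-1.25)/3.5,170+(v-1.25)/3.5)
r=lambda p:np.round(p,1).tolist()
print("tray rim scene",[r(onz(s,*S(*p),22)) for p in [(140,62),(58,157),(289,280),(362,172)]])
print("tray rim side",[r(onz(d,*D(*p),22)) for p in [(328,206),(453,44),(577,88),(455,262)]])
print("tongue scene z12",[r(onz(s,*S(*p),12)) for p in [(462,266),(432,320)]])
print("tongue side z12",[r(onz(d,*D(*p),12)) for p in [(290,322),(361,345)]])
print("knob red top ends scene z111",[r(onz(s,*S(*p),111)) for p in [(545,278),(620,270)]])
print("red tip side",[r(onz(d,*D(*p),111)) for p in [(230,301)]])
print("disc centre",r(tri([s,d],[S(585,322),D(238,368)])))
print("glue cap",r(tri([s,d],[S(488,441),D(81,292)])))
print("stop tops: ",r(tri([s,d],[S(600,405),D(182,437)])),r(tri([s,d],[S(631,338),D(248,465)])))
print("eraser",r(tri([s,d],[S(665,225),D(410,515)])))
E
```

```text
tray rim scene [[510.8, -185.1, 22.0], [617.5, -187.6, 22.0], [623.6, 13.2, 22.0], [515.6, 12.4, 22.0]]
tray rim side [[619.5, 11.3, 22.0], [617.1, -192.1, 22.0], [506.3, -185.6, 22.0], [511.9, 21.2, 22.0]]
tongue scene z12 [[545.4, 110.6, 12.0], [596.0, 112.7, 12.0]]
tongue side z12 [[594.2, 112.4, 12.0], [540.3, 109.4, 12.0]]
knob red top ends scene z111 [[587.8, 182.5, 111.0], [557.6, 221.8, 111.0]]
red tip side [[587.3, 184.2, 111.0]]
disc centre [576.6, 208.1, 71.4]
glue cap [695.4, 197.8, 80.7]
stop tops:  [602.9, 239.2, 24.9] [550.2, 239.8, 30.8]
eraser [445.2, 222.8, 21.1]
```

```bash
cat >> h.py <<'E'
def goal(x,y,z,psi):
    """tool-frame shift (cm) and rotvec to get TCP to x,y,z pointing down, tool x at yaw psi"""
    s=sense();T=R.from_rotvec(s["ee_rot"])
    G=R.from_matrix(np.array([[np.cos(psi),np.sin(psi),0],[np.sin(psi),-np.cos(psi),0],[0,0,-1]]).astype(float))
    dp=T.inv().apply(np.array([x,y,z])-s["position"])/10
    m=T.as_matrix()
    print("t",round(s["clock"],2),"pos",s["position"].round(1),"psi",round(np.arctan2(m[1,0],m[0,0]),4),"z",m[:,2].round(4),"F",s["ft_force"].round(1),"M",s["wrist_torque"].round(2),"gap",round(s["finger_gap"],1),"q",s["joint_pos"].round(2))
    print("delta",dp.round(2),(T.inv()*G).as_rotvec().round(4))
E
python3 -c "
from h import *
goal(575,80,404,np.pi/2)"
```

```text
t 0.15 pos [ 186.8 -490.6  404.3] psi 0.3638 z [-1.e-04  9.e-04 -1.e+00] F [ 0.9 -0.3  0.6] M [-0.04  0.03  0.03] gap 88.0 q [-1.43  0.31  1.5  -0.    1.33 -0.22]
delta [ 56.58 -39.51   0.08] [-7.000e-04 -7.000e-04 -1.207e+00]
```

Request:
{"fn": "play_rows", "kwargs": {"motion": "56.6 -39.5 0 0 0 -1.2 1;56.6 -39.5 0 0 0 -1.2 1;56.6 -39.5 0 0 0 -1.2 1;56.6 -39.5 0 0 0 -1.2 1;56.6 -39.5 0 0 0 -1.2 1"}}

```text
clock: 0.57
position: [304.6, -316.6, 404.6]
ee_rot: [-2.761, -1.498, -0.001]
ft_force: [0.8, -1.0, -0.5]
finger_gap: 88.0
```

```bash
python3 -c "
from h import *
goal(575,80,404,np.pi/2)"
```

```text
t 0.57 pos [ 304.6 -316.6  404.6] psi 0.9943 z [ 0.e+00  8.e-04 -1.e+00] F [ 0.8 -1.  -0.5] M [-0.03 -0.02 -0.07] gap 88.0 q [-1.07  0.12  1.74  0.    1.28 -0.5 ]
delta [47.99  1.05  0.09] [-2.000e-04 -7.000e-04 -5.765e-01]
```

Request:
{"fn": "play_rows", "kwargs": {"motion": "48 1 0 0 0 -0.576 1;48 1 0 0 0 -0.576 1;48 1 0 0 0 -0.576 1;48 1 0 0 0 -0.576 1;48 1 0 0 0 -0.576 1"}}

```text
clock: 0.98
position: [421.6, -144.0, 404.9]
ee_rot: [-2.215, -2.228, -0.001]
ft_force: [1.0, -0.3, 0.8]
finger_gap: 88.2
```

```bash
python3 -c "
from h import *
goal(575,80,404,np.pi/2)"
```

```text
t 0.98 pos [ 421.6 -144.   404.9] psi 1.5766 z [ 1.e-04  6.e-04 -1.e+00] F [ 1.  -0.3  0.8] M [-0.07 -0.06 -0.01] gap 88.2 q [-0.59  0.14  1.72  0.    1.29 -0.6 ]
delta [22.31 15.47  0.1 ] [ 0.0001 -0.0006  0.0058]
```

Request:
{"fn": "play_rows", "kwargs": {"motion": "22.3 15.5 0 0 0 0 1;22.3 15.5 0 0 0 0 1;22.3 15.5 0 0 0 0 1;22.3 15.5 0 0 0 0 1;22.3 15.5 0 0 0 0 1"}}

```text
clock: 1.4
position: [539.2, 28.2, 404.8]
ee_rot: [-2.214, -2.228, -0.001]
ft_force: [-0.5, -0.3, 1.0]
finger_gap: 88.3
```

Request:
{"fn": "play_rows", "kwargs": {"motion": "5.4 3.7 0 0 0 0 1;5.4 3.7 0 0 0 0 1;5.4 3.7 0 0 0 0 1;5.4 3.7 0 0 0 0 1"}}

```text
clock: 1.73
position: [576.1, 83.3, 404.1]
ee_rot: [-2.211, -2.23, 0.001]
ft_force: [0.5, -0.3, -0.2]
finger_gap: 87.9
```

```bash
python3 - <<'E'
from h import *
goal(575,80,404,np.pi/2)
c=camera("wrist");np.savez("wrist1.npz",**c);cv2.imwrite("pics/wrist1.png",c["image"][:,:,::-1])
goal(575,80,404,np.pi/2)
E
```

```text
t 1.73 pos [576.1  83.3 404.1] psi 1.579 z [-1.4e-03  5.0e-04 -1.0e+00] F [ 0.5 -0.3 -0.2] M [-0.06 -0.07  0.03] gap 87.9 q [-0.06  0.44  1.32  0.    1.38 -0.07]
delta [-0.33 -0.11  0.01] [-0.0014 -0.0005  0.0082]
t 1.78 pos [575.8  82.4 404.4] psi 1.5775 z [-1.1e-03  3.0e-04 -1.0e+00] F [ 0.6 -1.5 -0.7] M [-0.04 -0.13 -0.02] gap 88.2 q [-0.06  0.44  1.32  0.    1.38 -0.07]
delta [-0.23 -0.08  0.04] [-0.0011 -0.0003  0.0067]
```

View pics/wrist1.png

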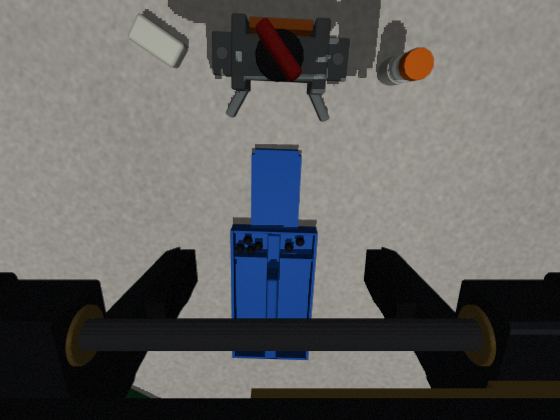

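The wrist view from above shows the tongue's front edge at (252–301,148), the stop at (280,24), the disc at about (279,55), and the wing running from (262,22) to (296,80). I'll zoom in.

```bash
python3 - <<'E'
from h import *
c=load("wrist1")
im=c["image"][:,:,::-1]
cv2.imwrite("pics/w1a.png",cv2.resize(im[5:130,200:350],None,fx=5,fy=4.8,interpolation=cv2.INTER_CUBIC))
cv2.imwrite("pics/w1b.png",cv2.resize(im[135:270,215:335],None,fx=4.4,fy=4.4,interpolation=cv2.INTER_CUBIC))
E
```

```text
(no output)
```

View pics/w1a.png

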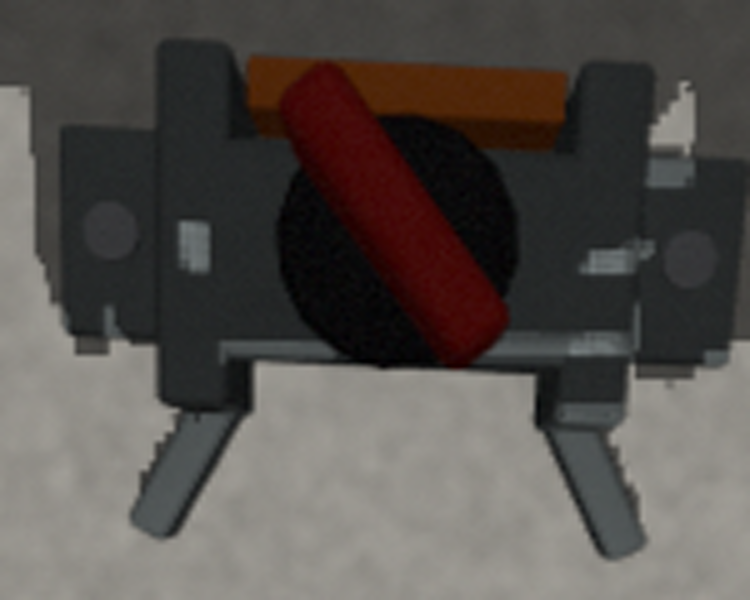

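View pics/w1b.png

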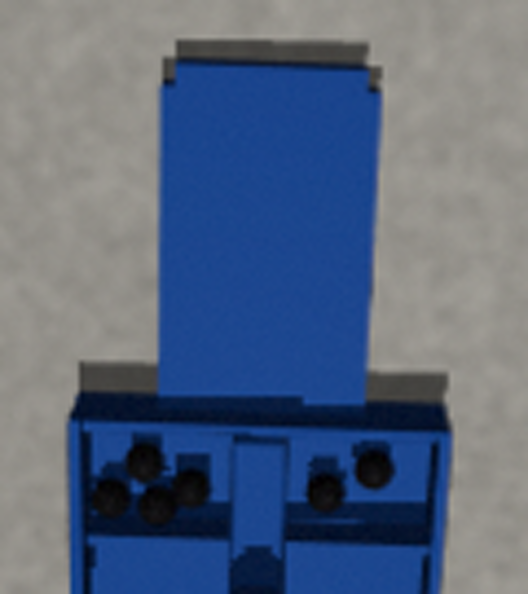

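```bash
python3 - <<'E'
from h import *
c=load("wrist1")
A=lambda x,y:(200+(x+.5)/5-.5,5+(y+.5)/4.8-.5)
B=lambda x,y:(215+(x+.5)/4.4-.5,135+(y+.5)/4.4-.5)
def P(n,f,pts,z):
    q=np.array([onz(c,*f(*p),z) for p in pts]);
    print(n,q[:,:2].round(1).tolist(),"mid",q[:,:2].mean(0).round(1),"len",np.linalg.norm(q[0]-q[-1]).round(1),"ang",np.arctan2(*(q[-1]-q[0])[1::-1]).round(3))
P("bolts z4",A,[(110,230),(690,260)],4)
P("stop rear z20",A,[(248,56),(568,72)],22)
P("flare tips z20",A,[(155,535),(620,555)],20)
P("disc z74",A,[(278,241),(518,241)],74)
P("wing z111",A,[(300,85),(482,345)],111)
P("cheek inner mouth z20",A,[(250,408),(540,425)],20)
P("bridge front bottom?",A,[(220,362),(632,365)],42)
P("tongue tip z12",B,[(178,64),(369,70)],12)
P("tongue left z12",B,[(160,390),(162,90)],12)
P("tongue right z12",B,[(367,390),(380,100)],12)
P("rim front z22",B,[(70,420),(450,432)],22)
P("bar end z52",B,[(232,437),(287,441)],52)
E
```

```text
bolts z4 [[509.8, 215.8], [637.9, 210.6]] mid [573.9 213.2] len 128.2 ang -0.041
stop rear z20 [[542.6, 247.1], [607.8, 244.6]] mid [575.2 245.8] len 65.2 ang -0.037
flare tips z20 [[519.5, 149.2], [623.7, 145.6]] mid [571.6 147.4] len 104.3 ang -0.034
disc z74 [[552.1, 204.7], [595.3, 205.1]] mid [573.7 204.9] len 43.2 ang 0.008
wing z111 [[558.6, 222.7], [587.6, 184.2]] mid [573.1 203.4] len 48.2 ang -0.925
cheek inner mouth z20 [[541.3, 177.2], [604.7, 174.1]] mid [573.  175.6] len 63.5 ang -0.049
bridge front bottom? [[537.5, 185.5], [621.2, 185.6]] mid [579.4 185.5] len 83.7 ang 0.002
tongue tip z12 [[545.6, 111.4], [596.9, 110.3]] mid [571.2 110.9] len 51.3 ang -0.022
tongue left z12 [[538.9, 17.6], [541.2, 104.4]] mid [540.  61.] len 86.9 ang 1.544
tongue right z12 [[598.8, 18.2], [600.1, 102.3]] mid [599.4  60.2] len 84.1 ang 1.555
rim front z22 [[514.1, 12.2], [622.1, 9.5]] mid [568.1  10.8] len 107.9 ang -0.025
bar end z52 [[561.4, 20.4], [575.7, 19.4]] mid [568.5  19.9] len 14.4 ang -0.069
```

```bash
python3 -c "
from h import *
goal(566.5,-88.5,270,1.549)"
```

```text
t 1.78 pos [575.8  82.4 404.4] psi 1.5775 z [-1.1e-03  3.0e-04 -1.0e+00] F [ 0.6 -1.5 -0.7] M [-0.04 -0.13 -0.02] gap 88.2 q [-0.06  0.44  1.32  0.    1.38 -0.07]
delta [-17.08  -1.03  13.44] [-0.0011 -0.0003  0.0285]
```

Request:
{"fn": "play_rows", "kwargs": {"motion": "-17.1 -1 13.4 0 0 0.028 0.45;-17.1 -1 13.4 0 0 0.028 0.45;-17.1 -1 13.4 0 0 0.028 0.45;-17.1 -1 13.4 0 0 0.028 0.45;-17.1 -1 13.4 0 0 0.028 0.45"}}

```text
clock: 2.2
position: [565.9, -83.8, 275.5]
ee_rot: [-2.246, -2.196, 0.001]
ft_force: [0.7, -0.4, 0.2]
finger_gap: 57.1
```

Request:
{"fn": "play_rows", "kwargs": {"motion": "0 0 0 0 0 0 0.45;0 0 0 0 0 0 0.45"}}

```text
clock: 2.37
position: [564.9, -86.2, 274.7]
ee_rot: [-2.25, -2.189, 0.003]
ft_force: [0.3, -0.7, 0.6]
finger_gap: 43.7
```

```bash
python3 - <<'E'
from h import *
goal(566.5,-88.5,187,1.549)
c=camera("wrist");np.savez("wrist2.npz",**c);cv2.imwrite("pics/wrist2.png",c["image"][:,:,::-1])
c=camera("side");np.savez("side2.npz",**c);cv2.imwrite("pics/side2.png",cv2.resize(c["image"][100:350,180:400,::-1],None,fx=2.4,fy=2.4))
E
```

```text
t 2.37 pos [564.9 -86.2 274.7] psi 1.5434 z [-3.2e-03  8.0e-04 -1.0e+00] F [ 0.3 -0.7  0.6] M [-0.   -0.11  0.04] gap 43.7 q [-0.36  0.54  1.51 -0.    1.09 -0.33]
delta [-0.23  0.19  8.77] [-0.0032 -0.0007 -0.0056]
```

View pics/wrist2.png

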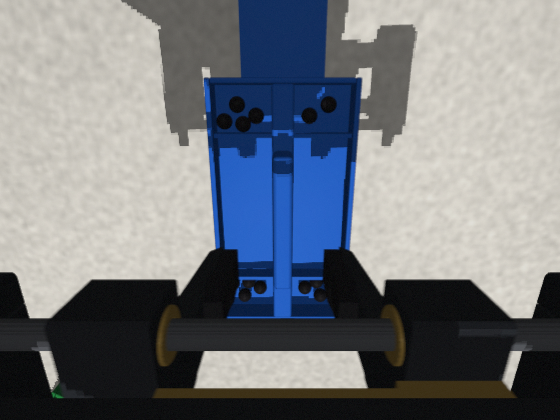

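View pics/side2.png

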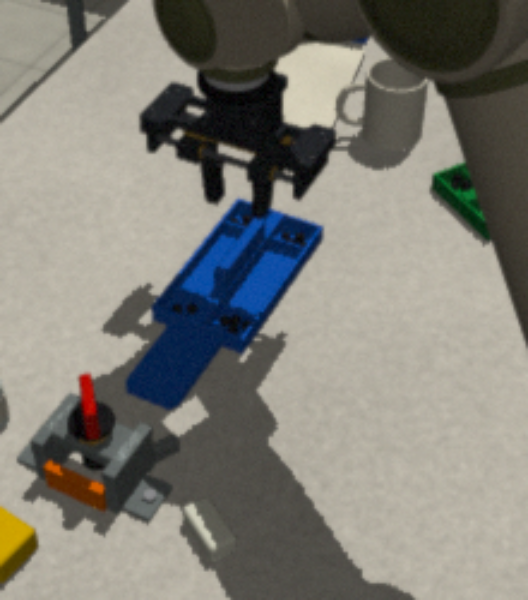

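The bar sits in the middle of the fingers: bar at u≈283, fingers at 238 and 323. The pits on both sides are free, so I'll descend.

Request:
{"fn": "play_rows", "kwargs": {"motion": "-0.1 0.1 3 0 0 0 0.45;-0.2 0.2 6 0 0 -0.005 0.45;-0.2 0.2 8 0 0 -0.005 0.45;-0.2 0.2 8.7 0 0 -0.005 0.45;-0.2 0.2 8.7 0 0 -0.005 0.45"}}

```text
clock: 2.88
position: [567.8, -85.1, 189.4]
ee_rot: [-2.241, -2.201, 0.0]
ft_force: [0.6, -0.4, 0.9]
finger_gap: 39.8
```

```bash
python3 -c "
from h import *
goal(566.5,-88.5,187,1.549)"
```

```text
t 2.88 pos [567.8 -85.1 189.4] psi 1.5532 z [-5.e-04  2.e-04 -1.e+00] F [ 0.6 -0.4  0.9] M [-0.02 -0.04 -0.03] gap 39.8 q [-0.35  0.67  1.56  0.    0.91 -0.34]
delta [-0.34 -0.12  0.24] [-0.0005 -0.0002  0.0042]
```

Now I'll close gently on the bar.

Request:
{"fn": "play_rows", "kwargs": {"motion": "0 0 0.2 0 0 0 0.1;0 0 0.2 0 0 0 0;0 0 0.2 0 0 0 0;0 0 0.2 0 0 0 0;0 0 0.2 0 0 0 0", "grip_force": 20}}

```text
clock: 3.3
position: [567.9, -85.1, 188.4]
ee_rot: [2.24, 2.201, 0.001]
ft_force: [-1.8, 0.1, 6.9]
finger_gap: 14.7
```

```bash
python3 - <<'E'
from h import *
c=camera("wrist");np.savez("wrist3.npz",**c);cv2.imwrite("pics/wrist3.png",c["image"][:,:,::-1])
goal(570,0,187,1.533)
E
```

```text
t 3.35 pos [567.9 -85.1 188.4] psi 1.5531 z [ 6.e-04 -1.e-04 -1.e+00] F [-2.7  1.3  7.1] M [0.19 0.25 0.02] gap 14.9 q [-0.35  0.67  1.56  0.    0.91 -0.34]
delta [8.51 0.06 0.14] [0.0006 0.     0.0201]
```

View pics/wrist3.png

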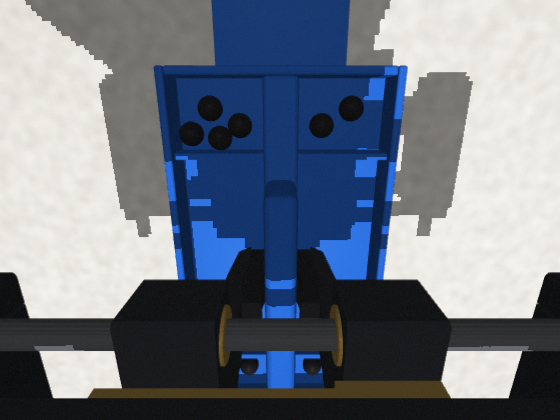

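Request:
{"fn": "play_rows", "kwargs": {"motion": "0.5 -0.1 -0.1 0 0 0.005 0;1.7 -0.2 -0.1 0 0 0.01 0;3 -0.35 -0.1 0 0 0.02 0;4.1 -0.45 -0.1 0 0 0.02 0;4.1 -0.45 -0.1 0 0 0.02 0"}}

```text
clock: 3.77
position: [563.8, -41.6, 189.2]
ee_rot: [-2.26, -2.181, -0.0]
ft_force: [-0.8, 0.2, -2.9]
finger_gap: 14.7
```

```bash
python3 - <<'E'
from h import *
c=camera("side");np.savez("side4.npz",**c);cv2.imwrite("pics/side4.png",cv2.resize(c["image"][180:340,150:350,::-1],None,fx=4,fy=3.75,interpolation=cv2.INTER_CUBIC))
c=camera("scene");np.savez("scene4.npz",**c);cv2.imwrite("pics/scene4.png",cv2.resize(c["image"][180:340,200:400,::-1],None,fx=4,fy=3.75,interpolation=cv2.INTER_CUBIC))
goal(564.1,-42,188.4,1.533)
E
```

```text
t 3.87 pos [564.1 -43.4 189.3] psi 1.5344 z [ 5.e-04 -1.e-04 -1.e+00] F [-0.6 -0.2 -2.8] M [-0.06 -0.09 -0.03] gap 14.8 q [-0.28  0.65  1.59  0.    0.9  -0.25]
delta [ 0.14 -0.01  0.09] [0.0005 0.0001 0.0014]
```

View pics/side4.png

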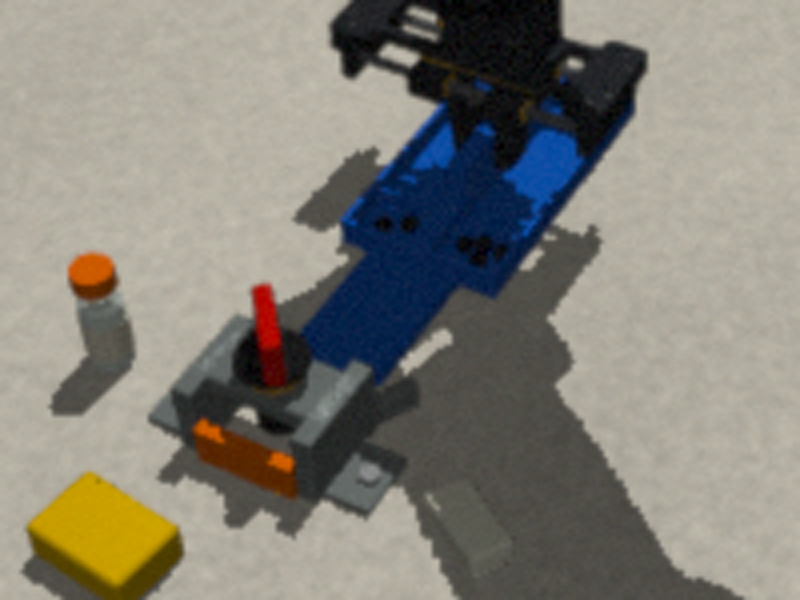

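View pics/scene4.png

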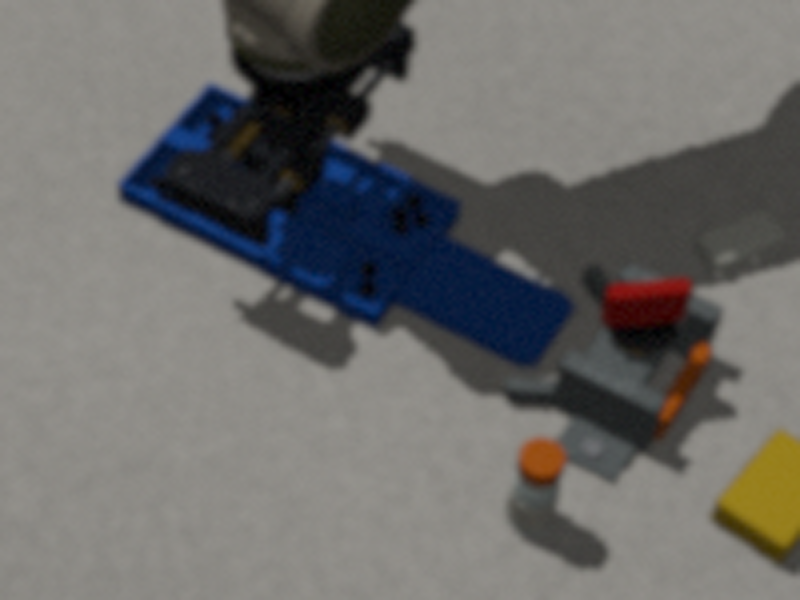

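The tongue is lined up in the mouth, with its tip just past the flare ends. I'll slide it 50 mm farther in.

Request:
{"fn": "play_rows", "kwargs": {"motion": "0.8 0 0 0 0 0 0;2 0 0 0 0 0 0;3.2 0 0.05 0 0 0 0;4.4 0 0.05 0 0 0 0;5 0 0.05 0 0 0 0"}}

```text
clock: 4.28
position: [565.9, 8.5, 188.7]
ee_rot: [-2.26, -2.182, -0.0]
ft_force: [0.3, -0.2, -2.3]
finger_gap: 14.5
```

Request:
{"fn": "play_rows", "kwargs": {"motion": "0 0 0 0 0 0 0;0 0 0 0 0 0 0"}}

```text
clock: 4.45
position: [565.9, 9.3, 188.7]
ee_rot: [-2.259, -2.183, -0.0]
ft_force: [0.0, 0.3, -2.1]
finger_gap: 14.7
```

```bash
python3 - <<'E'
from h import *
c=camera("side");np.savez("side5.npz",**c);cv2.imwrite("pics/side5.png",cv2.resize(c["image"][180:340,150:350,::-1],None,fx=4,fy=3.75,interpolation=cv2.INTER_CUBIC))
goal(567.1,38,188.4,1.533)
E
```

```text
t 4.5 pos [565.9   8.7 188.7] psi 1.5363 z [ 2.e-04  2.e-04 -1.e+00] F [ 0.2 -0.2 -2.2] M [-0.   -0.01  0.03] gap 14.7 q [-0.19  0.66  1.59  0.    0.9  -0.16]
delta [2.93 0.02 0.03] [ 0.0001 -0.0002  0.0033]
```

View pics/side5.png

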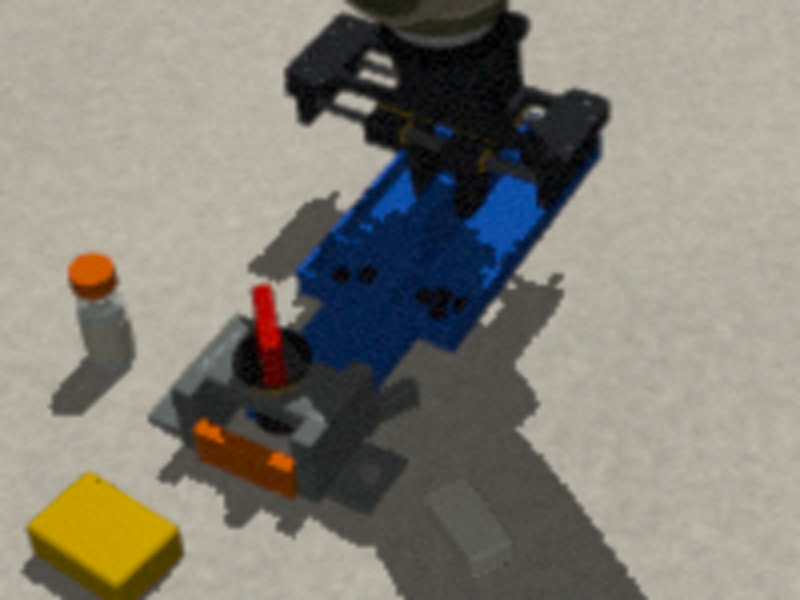

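Request:
{"fn": "play_rows", "kwargs": {"motion": "0.5 0 0 0 0 0 0;1 0 0 0 0 0 0;1.5 0 0 0 0 0 0;1.9 0 0 0 0 0 0;2 0 0 0 0 0 0"}}

```text
clock: 4.92
position: [566.5, 29.4, 188.7]
ee_rot: [-2.259, -2.183, -0.0]
ft_force: [-0.6, 0.6, -2.9]
finger_gap: 15.0
```

Request:
{"fn": "play_rows", "kwargs": {"motion": "0.1 0 0 0 0 0 0;0.2 0 0 0 0 0 0;0.3 0 0 0 0 0 0;0.3 0 0 0 0 0 0"}}

```text
clock: 5.25
position: [566.7, 32.5, 188.7]
ee_rot: [-2.259, -2.183, -0.0]
ft_force: [0.4, 0.8, -2.9]
finger_gap: 14.6
```

Request:
{"fn": "play_rows", "kwargs": {"motion": "0.1 0 0 0 0 0 0;0.2 0 0 0 0 0 0;0.2 0 0 0 0 0 0"}}

```text
clock: 5.5
position: [566.7, 34.6, 188.7]
ee_rot: [-2.259, -2.183, -0.0]
ft_force: [-0.8, -0.1, -3.0]
finger_gap: 14.4
```

Request:
{"fn": "play_rows", "kwargs": {"motion": "0.1 0 0 0 0 0 0;0.2 0 0 0 0 0 0;0.2 0 0 0 0 0 0"}}

```text
clock: 5.75
position: [566.8, 36.8, 188.7]
ee_rot: [-2.259, -2.183, -0.001]
ft_force: [0.0, -0.1, -2.9]
finger_gap: 15.0
```

Request:
{"fn": "play_rows", "kwargs": {"motion": "0.1 0 0 0 0 0 0;0.15 0 0 0 0 0 0;0.15 0 0 0 0 0 0"}}

```text
clock: 6.0
position: [566.8, 38.4, 188.7]
ee_rot: [-2.258, -2.183, -0.001]
ft_force: [-0.3, 0.3, -2.0]
finger_gap: 14.8
```

Request:
{"fn": "play_rows", "kwargs": {"motion": "0.1 0 0 0 0 0 0;0.15 0 0 0 0 0 0;0.15 0 0 0 0 0 0"}}

```text
clock: 6.25
position: [566.9, 39.0, 188.8]
ee_rot: [2.258, 2.183, -0.002]
ft_force: [-1.0, -8.7, -1.6]
finger_gap: 14.9
```

Request:
{"fn": "play_rows", "kwargs": {"motion": "0.05 0 0 0 0 0 0;0.1 0 0 0 0 0 0;0.1 0 0 0 0 0 0"}}

```text
clock: 6.5
position: [567.0, 39.3, 188.9]
ee_rot: [2.256, 2.183, -0.004]
ft_force: [-0.8, -8.7, -1.5]
finger_gap: 14.9
```

The tongue met the stop with about 8.7 N at y≈39, against 38 expected. I'll set it down and let go.

Request:
{"fn": "play_rows", "kwargs": {"motion": "-0.03 0 0.05 0 0 0 0;-0.03 0 0.05 0 0 0 0;-0.03 0 0.05 0 0 0 0.4;-0.03 0 0.05 0 0 0 0.4;-0.03 0 0.05 0 0 0 0.4"}}

```text
clock: 6.92
position: [567.1, 39.2, 188.6]
ee_rot: [2.256, 2.183, -0.003]
ft_force: [0.5, 0.0, 1.0]
finger_gap: 32.7
```

```bash
python3 - <<'E'
from h import *
c=camera("side");np.savez("side6.npz",**c);cv2.imwrite("pics/side6.png",cv2.resize(c["image"][180:340,150:350,::-1],None,fx=4,fy=3.75,interpolation=cv2.INTER_CUBIC))
goal(567.1,38,300,1.533)
E
```

```text
t 6.97 pos [567.1  39.2 188.6] psi 1.5377 z [ 3.0e-04 -3.3e-03 -1.0e+00] F [-0.1  0.1  0.4] M [-0.   -0.09 -0.04] gap 34.8 q [-0.14  0.66  1.58 -0.    0.9  -0.1 ]
delta [-1.500e-01  1.000e-02 -1.114e+01] [0.0004 0.0032 0.0047]
```

View pics/side6.png

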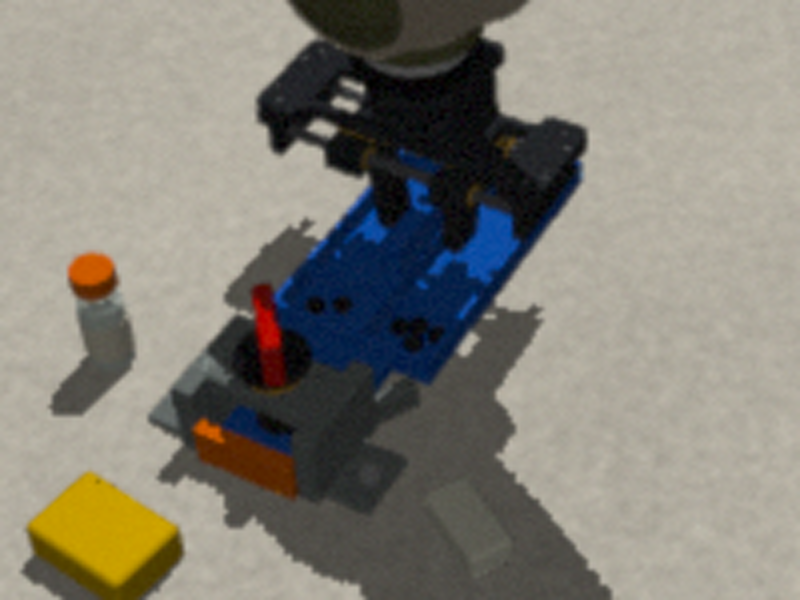

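The tongue fills the channel up to the orange stop. I'll rise, then look at the knob.

Request:
{"fn": "play_rows", "kwargs": {"motion": "0 0 -3 0 0 0 0.4;0 0 -7 0 0 0 0.4;0 0 -11 0 0 0 0.4;4 0 -15 0 0 0 0.4;8 0.3 -18 0 0 0 0.4"}}

```text
clock: 7.38
position: [570.9, 101.3, 356.8]
ee_rot: [2.258, 2.178, -0.0]
ft_force: [0.1, 0.6, 0.5]
finger_gap: 35.3
```

Request:
{"fn": "play_rows", "kwargs": {"motion": "3 0.3 -1 0 0 0 0.5;4 0.3 -1 0 0 0 0.5;4 0.3 -1 0 0 0 0.5;4 0.3 -1 0 0 0 0.5"}}

```text
clock: 7.72
position: [575.1, 140.8, 365.4]
ee_rot: [2.258, 2.18, -0.003]
ft_force: [-0.7, 0.0, 0.1]
finger_gap: 44.1
```

```bash
python3 - <<'E'
from h import *
c=camera("wrist");np.savez("wrist7.npz",**c);cv2.imwrite("pics/wrist7.png",c["image"][:,:,::-1])
for n in ["scene","side"]:
    k=camera(n);np.savez(n+"7.npz",**k)
for b in blobs(mask(c,"red")): print(b[0],b[1])
goal(573,200,300,1.533)
E
```

```text
[249, 95, 51, 61, 1068] [274.2, 124.8]
t 7.87 pos [575.3 139.8 365.6] psi 1.5333 z [ 9.0e-04 -3.6e-03 -1.0e+00] F [-0.1 -0.1 -0.1] M [-0.03 -0.08 -0.04] gap 44.2 q [ 0.04  0.49  1.34 -0.    1.31  0.08]
delta [ 6.03 -0.47  6.54] [0.001  0.0036 0.0003]
```

View pics/wrist7.png

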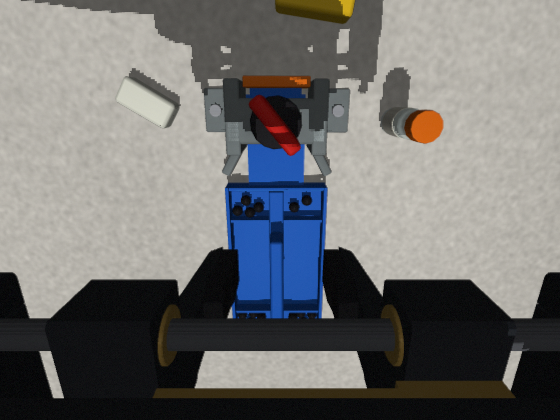

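The wrist view shows the wing from (252,98) to (298,152), the disc centre at about (276,122), and the tongue inside, reaching the stop at (277,82).

```bash
python3 - <<'E'
from h import *
c=load("wrist7");s=load("scene7");d=load("side7")
im=c["image"][:,:,::-1]
cv2.imwrite("pics/w7z.png",cv2.resize(im[70:190,200:350],None,fx=5,fy=5,interpolation=cv2.INTER_CUBIC))
m=blobs(mask(c,"red"))[0][2]
r=cv2.minAreaRect(cv2.findContours(m,0,1)[0][0]);print(r)
for n,k in [("scene",s),("side",d)]:
    for b in blobs(mask(k,"red")): print(n,b[0],b[1])
E
```

```text
((274.20733642578125, 125.13414764404297), (68.5602798461914, 16.398244857788086), 51.34019470214844)
scene [351, 256, 21, 5, 72] [360.1, 257.6]
side [214, 256, 7, 27, 120] [216.7, 269.2]
```

View pics/w7z.png

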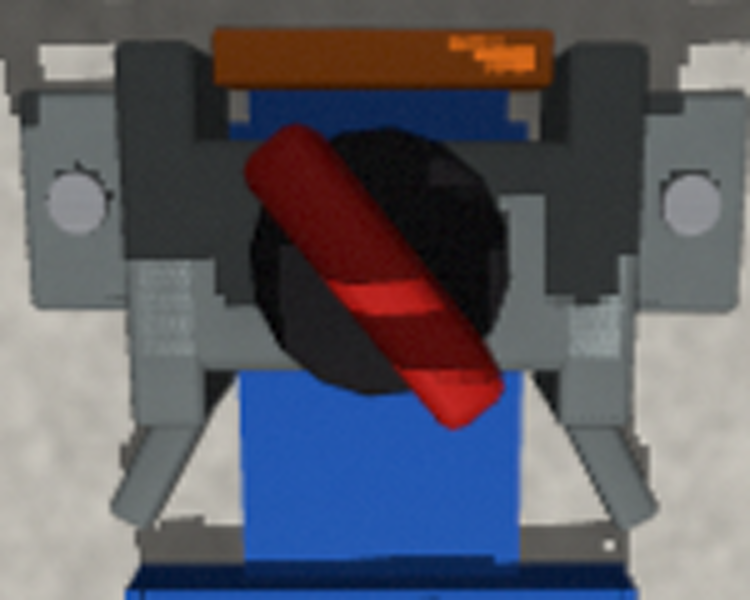

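```bash
python3 - <<'E'
from h import *
c=load("wrist7")
A=lambda x,y:(200+(x+.5)/5-.5,70+(y+.5)/5-.5)
def P(n,f,pts,z):
    q=np.array([onz(c,*f(*p),z) for p in pts]);
    print(n,q[:,:2].round(1).tolist(),"mid",q[:,:2].mean(0).round(1),"len",np.linalg.norm(q[0]-q[-1]).round(1),"ang",np.arctan2(*(q[-1]-q[0])[1::-1]).round(3))
P("wing",A,[(262,142),(485,412)],111)
P("wing left side",A,[(248,180),(440,425)],111)
P("wing right side",A,[(320,140),(500,375)],111)
P("disc",A,[(251,262),(510,262)],74)
P("bolts",A,[(78,203),(691,203)],8)
P("stop front",A,[(213,84),(553,88)],22)
P("tongue under y",A,[(240,500),(242,375)],12)
P("tongue under y",A,[(520,500),(522,375)],12)
print(c["pose"][:3,3])
E
```

```text
wing [[558.3, 224.3], [589.1, 185.1]] mid [573.7 204.7] len 49.8 ang -0.904
wing left side [[556.0, 219.2], [582.3, 183.4]] mid [569.1 201.3] len 44.5 ang -0.937
wing right side [[566.5, 224.2], [591.4, 190.5]] mid [578.9 207.4] len 42.0 ang -0.935
disc [[552.1, 205.7], [595.5, 204.2]] mid [573.8 205. ] len 43.4 ang -0.035
bolts [[511.0, 214.8], [637.1, 210.5]] mid [574.  212.7] len 126.2 ang -0.035
stop front [[542.0, 236.2], [607.5, 233.2]] mid [574.8 234.7] len 65.6 ang -0.046
tongue under y [[540.6, 152.5], [542.8, 179.2]] mid [541.7 165.8] len 26.7 ang 1.488
tongue under y [[600.9, 150.4], [601.7, 177.1]] mid [601.3 163.8] len 26.7 ang 1.544
[578.05380497 221.64840985 345.05211326]
```

```bash
python3 -c "
from h import *
goal(573.8,204.9,320,2.21)"
```

```text
t 7.87 pos [575.3 139.8 365.6] psi 1.5333 z [ 9.0e-04 -3.6e-03 -1.0e+00] F [-0.1 -0.1 -0.1] M [-0.03 -0.08 -0.04] gap 44.2 q [ 0.04  0.49  1.34 -0.    1.31  0.08]
delta [ 6.51 -0.4   4.54] [-2.000e-04  3.800e-03 -6.767e-01]
```

Request:
{"fn": "play_rows", "kwargs": {"motion": "6.5 -0.4 4.5 0 0.004 -0.677 0.5;6.5 -0.4 4.5 0 0.004 -0.677 0.5;6.5 -0.4 4.5 0 0.004 -0.677 0.5;6.5 -0.4 4.5 0 0.004 -0.677 0.5;6.5 -0.4 4.5 0 0.004 -0.677 0.5"}}

```text
clock: 8.28
position: [573.9, 204.1, 319.2]
ee_rot: [-1.472, -2.773, 0.002]
ft_force: [-0.1, 0.4, -0.2]
finger_gap: 44.0
```

```bash
python3 -c "
from h import *
goal(573.8,204.9,320,2.21)"
```

```text
t 8.28 pos [573.9 204.1 319.2] psi 2.1654 z [-1.9e-03 -5.0e-04 -1.0e+00] F [-0.1  0.4 -0.2] M [ 0.01 -0.12 -0.05] gap 44.0 q [ 0.15  0.57  1.34 -0.    1.23 -0.44]
delta [ 0.07  0.04 -0.08] [-0.0019 -0.0007 -0.0446]
```

Request:
{"fn": "play_rows", "kwargs": {"motion": "0 0 0 0 0 -0.045 0.5;0 0 0 0 0 -0.045 0.5"}}

```text
clock: 8.45
position: [574.1, 203.0, 318.5]
ee_rot: [-1.409, -2.805, 0.004]
ft_force: [0.0, 0.5, -0.3]
finger_gap: 44.0
```

```bash
python3 - <<'E'
from h import *
c=camera("wrist");cv2.imwrite("pics/wrist8.png",c["image"][:,:,::-1])
c=camera("side");cv2.imwrite("pics/side8.png",cv2.resize(c["image"][180:340,150:350,::-1],None,fx=4,fy=3.75,interpolation=cv2.INTER_CUBIC))
goal(573.8,204.9,246,2.21)
E
```

```text
t 8.55 pos [574.1 203.2 318.8] psi 2.2072 z [-2.7e-03 -6.0e-04 -1.0e+00] F [-0.6  0.1  0.5] M [ 0.01 -0.12  0.03] gap 44.3 q [ 0.15  0.57  1.34 -0.    1.23 -0.49]
delta [0.14 0.09 7.28] [-0.0026 -0.0011 -0.0028]
```

View pics/wrist8.png

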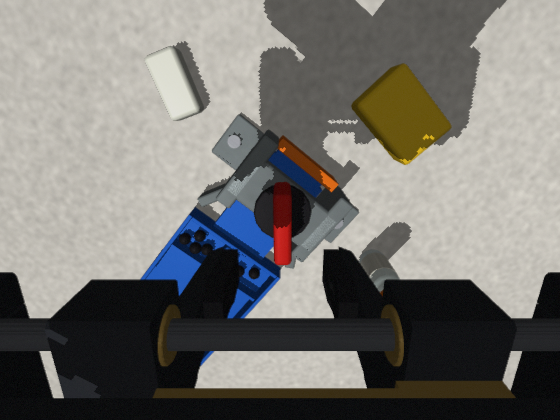

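View pics/side8.png

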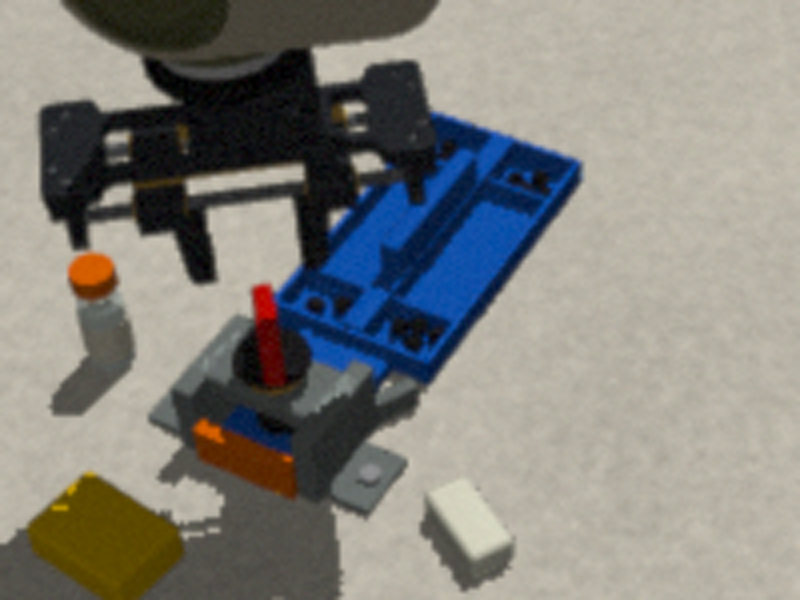

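The wing stands vertical in the wrist view at u≈282, midway between the fingers at 235 and 325. I'll descend.

Request:
{"fn": "play_rows", "kwargs": {"motion": "0.1 0.1 2.5 0 0 0 0.5;0.15 0.1 5 0 0 0 0.5;0.15 0.1 6.5 0 0 0 0.5;0.15 0.1 7.1 0 0 0 0.5;0.15 0.1 7.2 0 0 0 0.5"}}

```text
clock: 8.97
position: [573.7, 204.7, 245.7]
ee_rot: [-1.415, -2.8, 0.005]
ft_force: [0.6, -0.5, -0.1]
finger_gap: 43.8
```

```bash
python3 -c "
from h import *
goal(573.8,204.9,246,2.21)"
```

```text
t 8.97 pos [573.7 204.7 245.7] psi 2.2057 z [-0.0048 -0.001  -1.    ] F [ 0.6 -0.5 -0.1] M [-0.02 -0.13  0.01] gap 43.8 q [ 0.15  0.65  1.41 -0.    1.08 -0.48]
delta [ 0.02  0.02 -0.03] [-0.0045 -0.0021 -0.0043]
```

Request:
{"fn": "play_rows", "kwargs": {"motion": "0 0 0 0 0 0 0.2;0 0 0 0 0 0 0;0 0 0 0 0 0 0;0 0 0 0 0 0 0;0 0 0 0 0 0 0", "grip_force": 15}}

```text
clock: 9.38
position: [573.8, 204.7, 246.3]
ee_rot: [-1.416, -2.801, 0.004]
ft_force: [-0.2, -0.3, -0.2]
finger_gap: 12.6
```

Request:
{"fn": "play_rows", "kwargs": {"motion": "0 0 0 0 0 0 0;0 0 0 0 0 0 0;0 0 0 0 0 0 0", "grip_force": 45}}

```text
clock: 9.63
position: [573.9, 204.7, 246.4]
ee_rot: [-1.416, -2.801, 0.003]
ft_force: [1.1, 1.9, -2.0]
finger_gap: 11.5
```

```bash
python3 -c "
from h import *
goal(573.8,204.9,246,2.21)"
```

```text
t 9.63 pos [573.9 204.7 246.4] psi 2.2055 z [-3.4e-03 -6.0e-04 -1.0e+00] F [ 1.1  1.9 -2. ] M [ 0.21 -0.42  0.02] gap 11.5 q [ 0.15  0.65  1.41 -0.    1.08 -0.48]
delta [0.02 0.   0.04] [-0.0031 -0.0015 -0.0045]
```

Request:
{"fn": "play_rows", "kwargs": {"motion": "0 0 0 0 0 0.06 0;0 0 0 0 0 0.12 0;0 0 0 0 0 0.18 0;0 0 0 0 0 0.24 0;0 0 0 0 0 0.3 0"}}

```text
clock: 10.05
position: [573.9, 204.8, 246.4]
ee_rot: [-1.823, -2.556, 0.004]
ft_force: [0.8, 0.7, -1.1]
finger_gap: 11.6
```

```bash
python3 -c "
from h import *
goal(573.8,204.9,246,2.21)"
```

```text
t 10.05 pos [573.9 204.8 246.4] psi 1.9026 z [-3.2e-03 -6.0e-04 -1.0e+00] F [ 0.8  0.7 -1.1] M [ 0.12 -0.31  0.08] gap 11.6 q [ 0.15  0.65  1.41 -0.    1.08 -0.18]
delta [ 0.02 -0.    0.04] [-0.0031 -0.001  -0.3074]
```

```bash
cat > k.py <<'E'
from h import *
import sys
s=sense();m=R.from_rotvec(s["ee_rot"]).as_matrix();psi=np.arctan2(m[1,0],m[0,0])
print("t",round(s["clock"],2),"turned",round(2.2055-psi,4),"Mz",round(s["wrist_torque"][2],3),"M",s["wrist_torque"].round(2),"F",s["ft_force"].round(1),"pos",s["position"].round(1),"gap",round(s["finger_gap"],1),"tau6",round(s["joint_efforts"][5],3))
E
```

Request:
{"fn": "play_rows", "kwargs": {"motion": "0 0 0 0 0 0.05 0;0 0 0 0 0 0.1 0;0 0 0 0 0 0.1 0"}}

```text
clock: 10.3
position: [573.9, 204.8, 246.4]
ee_rot: [-1.951, -2.46, 0.004]
ft_force: [-0.5, -0.1, -1.8]
finger_gap: 11.6
```

```bash
python3 k.py
```

```text
t 10.3 turned 0.4047 Mz -0.009 M [ 0.13 -0.31 -0.01] F [-0.5 -0.1 -1.8] pos [573.9 204.8 246.4] gap 11.6 tau6 0.681
```

Request:
{"fn": "play_rows", "kwargs": {"motion": "0 0 0 0 0 0.05 0;0 0 0 0 0 0.1 0;0 0 0 0 0 0.1 0"}}

```text
clock: 10.55
position: [573.9, 204.8, 246.4]
ee_rot: [-2.072, -2.359, 0.004]
ft_force: [2.1, 0.7, -1.8]
finger_gap: 11.8
```

```bash
python3 k.py
```

```text
t 10.55 turned 0.505 Mz -0.062 M [ 0.14 -0.29 -0.06] F [ 2.1  0.7 -1.8] pos [573.9 204.8 246.4] gap 11.8 tau6 0.669
```

Request:
{"fn": "play_rows", "kwargs": {"motion": "0 0 0 0 0 0.05 0;0 0 0 0 0 0.1 0;0 0 0 0 0 0.1 0"}}

```text
clock: 10.8
position: [574.0, 204.8, 246.4]
ee_rot: [-2.186, -2.253, 0.004]
ft_force: [1.5, 0.4, -2.5]
finger_gap: 11.7
```

```bash
python3 k.py
```

```text
t 10.8 turned 0.6044 Mz -0.034 M [ 0.1  -0.32 -0.03] F [ 1.5  0.4 -2.5] pos [574.  204.8 246.4] gap 11.7 tau6 0.667
```

Request:
{"fn": "play_rows", "kwargs": {"motion": "0 0 0 0 0 0.05 0;0 0 0 0 0 0.08 0;0 0 0 0 0 0.08 0"}}

```text
clock: 11.05
position: [574.0, 204.8, 246.4]
ee_rot: [-2.272, -2.167, 0.004]
ft_force: [0.4, 0.3, -1.7]
finger_gap: 11.7
```

```bash
python3 k.py
```

```text
t 11.05 turned 0.6823 Mz -0.001 M [ 0.11 -0.31 -0.  ] F [ 0.4  0.3 -1.7] pos [574.  204.8 246.4] gap 11.7 tau6 0.434
```

Request:
{"fn": "play_rows", "kwargs": {"motion": "0 0 0 0 0 0.05 0;0 0 0 0 0 0.1 0;0 0 0 0 0 0.1 0"}}

```text
clock: 11.3
position: [574.0, 204.8, 246.4]
ee_rot: [-2.377, -2.052, 0.004]
ft_force: [0.6, 0.4, -0.5]
finger_gap: 11.5
```

```bash
python3 k.py
```

```text
t 11.3 turned 0.781 Mz -0.054 M [ 0.08 -0.32 -0.05] F [ 0.6  0.4 -0.5] pos [574.  204.8 246.4] gap 11.5 tau6 0.661
```

Request:
{"fn": "play_rows", "kwargs": {"motion": "0 0 0 0 0 0.05 0;0 0 0 0 0 0.1 0;0 0 0 0 0 0.1 0"}}

```text
clock: 11.55
position: [574.0, 204.8, 246.4]
ee_rot: [-2.474, -1.934, 0.004]
ft_force: [1.8, -0.8, -0.7]
finger_gap: 11.3
```

```bash
python3 k.py
```

```text
t 11.55 turned 0.8784 Mz 0.319 M [ 0.14 -0.29  0.32] F [ 1.8 -0.8 -0.7] pos [574.  204.8 246.4] gap 11.3 tau6 1.092
```

Torque is up to 0.32 N m at 0.878 rad, so the pad is seating. I'll take smaller steps.

Request:
{"fn": "play_rows", "kwargs": {"motion": "0 0 0 0 0 0.04 0;0 0 0 0 0 0.04 0"}}

```text
clock: 11.72
position: [574.0, 204.9, 246.5]
ee_rot: [-2.509, -1.889, 0.004]
ft_force: [0.7, 0.4, -0.8]
finger_gap: 11.6
```

```bash
python3 k.py
```

```text
t 11.72 turned 0.9151 Mz 0.387 M [ 0.09 -0.26  0.39] F [ 0.7  0.4 -0.8] pos [574.  204.9 246.5] gap 11.6 tau6 0.865
```

Request:
{"fn": "play_rows", "kwargs": {"motion": "0 0 0 0 0 0.04 0;0 0 0 0 0 0.04 0"}}

```text
clock: 11.88
position: [574.0, 204.9, 246.5]
ee_rot: [-2.544, -1.842, 0.004]
ft_force: [0.9, -0.4, -1.4]
finger_gap: 11.5
```

```bash
python3 k.py
```

```text
t 11.88 turned 0.9523 Mz 0.401 M [ 0.06 -0.29  0.4 ] F [ 0.9 -0.4 -1.4] pos [574.  204.9 246.5] gap 11.5 tau6 0.852
```

Request:
{"fn": "play_rows", "kwargs": {"motion": "0 0 0 0 0 0.05 0;0 0 0 0 0 0.1 0;0 0 0 0 0 0.1 0"}}

```text
clock: 12.13
position: [574.0, 204.9, 246.6]
ee_rot: [-2.632, -1.715, 0.004]
ft_force: [0.4, 0.2, -1.1]
finger_gap: 11.6
```

```bash
python3 k.py
```

```text
t 12.13 turned 1.0505 Mz 0.354 M [ 0.08 -0.19  0.35] F [ 0.4  0.2 -1.1] pos [574.  204.9 246.6] gap 11.6 tau6 1.074
```

Torque has levelled off at about 0.39 N m, and the measured z climbs with the knob (+0.2 mm). One last small step.

Request:
{"fn": "play_rows", "kwargs": {"motion": "0 0 0 0 0 0.05 0;0 0 0 0 0 0.09 0;0 0 0 0 0 0.09 0"}}

```text
clock: 12.38
position: [574.0, 204.9, 246.7]
ee_rot: [-2.704, -1.598, 0.004]
ft_force: [0.3, 0.8, 0.0]
finger_gap: 11.6
```

```bash
python3 k.py; python3 -c "
from h import *
print(sense()['position'])"
```

```text
t 12.38 turned 1.138 Mz 0.404 M [ 0.17 -0.16  0.4 ] F [0.3 0.8 0. ] pos [574.  204.9 246.7] gap 11.6 tau6 0.976
[573.97653651 204.90971728 246.74167271]
```

Request:
{"fn": "play_rows", "kwargs": {"motion": "0 0 0 0 0 0 0.45;0 0 0 0 0 0 0.45;0 0 0 0 0 0 0.45;0 0 0 0 0 0 0.45;0 0 0 0 0 0 0.45"}}

```text
clock: 12.8
position: [574.0, 204.9, 246.7]
ee_rot: [-2.704, -1.599, 0.004]
ft_force: [-0.3, -1.3, 0.8]
finger_gap: 39.6
```

Request:
{"fn": "play_rows", "kwargs": {"motion": "0 0 -1.5 0 0 0 0.45;0 0 -4 0 0 0 0.45;0 0 -7 0 0 0 0.45;0 0 -10 0 0 0 0.45;0 0 -12 0 0 0 0.45"}}

```text
clock: 13.22
position: [574.2, 205.0, 369.8]
ee_rot: [2.703, 1.599, 0.0]
ft_force: [0.7, 0.8, 0.0]
finger_gap: 39.5
```

```bash
python3 k.py; python3 -c "
from h import *
goal(575,140,366,1.533)"
```

```text
t 13.22 turned 1.1371 Mz -0.069 M [-0.03  0.01 -0.07] F [0.7 0.8 0. ] pos [574.2 205.  369.8] gap 39.5 tau6 -0.003
t 13.22 pos [574.2 205.  369.8] psi 1.0684 z [ 4.e-04 -5.e-04 -1.e+00] F [0.7 0.8 0. ] M [-0.03  0.01 -0.07] gap 39.5 q [ 0.15  0.53  1.28 -0.    1.34  0.65]
delta [-5.66  3.2   0.38] [ 5.000e-04  4.000e-04 -4.646e-01]
```

Request:
{"fn": "play_rows", "kwargs": {"motion": "-5.7 3.2 0.4 0 0 -0.465 0.45;-5.7 3.2 0.4 0 0 -0.465 0.45;-5.7 3.2 0.4 0 0 -0.465 0.45;-5.7 3.2 0.4 0 0 -0.465 0.45;-5.7 3.2 0.4 0 0 -0.465 0.45"}}

```text
clock: 13.63
position: [574.8, 139.2, 365.9]
ee_rot: [2.259, 2.183, 0.0]
ft_force: [0.2, -0.2, 0.9]
finger_gap: 39.5
```

```bash
python3 - <<'E'
from h import *
c=camera("wrist");np.savez("wrist9.npz",**c)
d=camera("side")
cv2.imwrite("pics/w9z.png",cv2.resize(c["image"][70:190,200:350,::-1],None,fx=5,fy=5,interpolation=cv2.INTER_CUBIC))
cv2.imwrite("pics/side9.png",d["image"][:,:,::-1])
E
```

```text
(no output)
```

View pics/w9z.png

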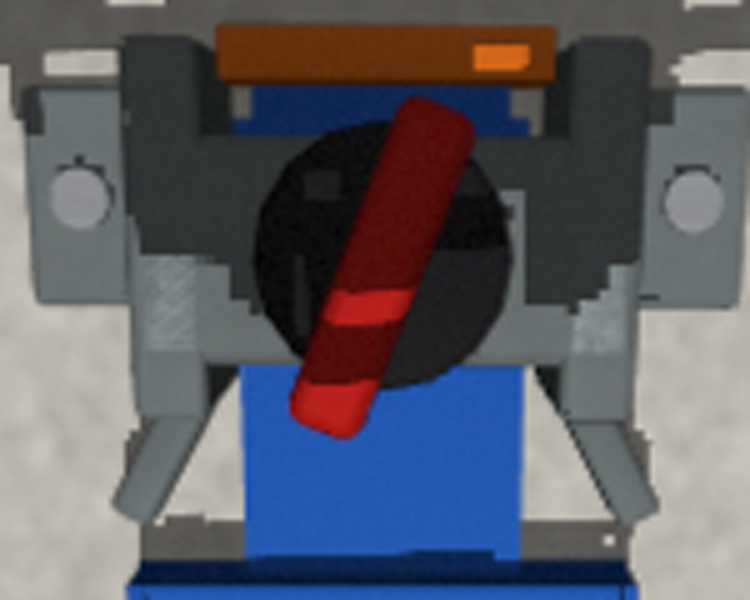

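View pics/side9.png

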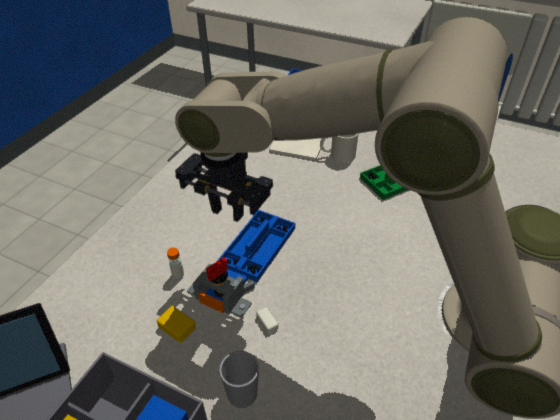

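```bash
python3 - <<'E'
from h import *
for n,sides in [("wrist7",[[(248,180),(440,425)],[(320,140),(500,375)]]),("wrist9",[[(398,110),(292,400)],[(473,140),(365,425)]])]:
    c=load(n)
    for pts in sides:
        q=[onz(c,200+x/5,70+y/5,111) for x,y in pts];d=q[1]-q[0];print(n,np.arctan2(d[1],d[0]).round(3))
E
```

```text
wrist7 -0.936
wrist7 -0.935
wrist9 -1.975
wrist9 -1.973
```

```bash
python3 -c "
from cell import close_job
print(close_job())"
```

```text
the job is handed in; nothing more can be done
None
```

The tray is docked, the knob is tightened and let go, and the job was handed in at about 13.8 s of the 67 s allowed. No verdict was reported.

- **Tray:** I gripped it by its carry bar and slid the tongue under the bridge until it met the orange stop. The highest reading at the stop was 8.7 N, sampled only at the end of each move. The last pictures show the tongue running up to the stop and parallel to the channel. I did not measure the gap at the tip.
- **Knob:** I turned the gripper 1.14 rad clockwise. Torque rose after about 0.8 rad and levelled off near 0.4 N m, which I took as the clutch slipping.
- **Slip:** From the torque onset I put it at about 0.24 rad (14°). The gripper rose about 0.3 mm, which points to roughly 0.2 rad.
- **A check that disagreed:** the last picture shows the wing turned only 1.04 rad, so the fingers twisted about 0.1 rad on it. Allowing for that, the slip lies between about 0.13 and 0.26 rad, still inside the 0.1 to 0.5 rad limit.
- **Other things:** the gripper is clear of everything. In the final side view the eraser, glue stick and yellow case look unmoved; I checked that only by eye.

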